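# Load the bottle cradle and latch its hold-down bar

### The arm

A 7-joint arm with a two-finger parallel gripper is mounted at the origin on a cart in front of the work surface, level with it; the furniture and walls round the work are solid. World frame = base frame: x ahead of the robot, y to its left, z up, the work surface at z = 0. Lengths are in m, angles in rad, forces in N, time in s.
With the tool pointing down it reaches from about 0.35 to 0.9 m from the base axis. Payload 8.1 kg.
Tool frame: the origin (TCP) lies at the centre of the arm's flange, where the gripper is bolted on; the fingertips stand 178 mm ahead of it and the grasp point (between the pads) lies 159 mm ahead of it; x points along the fingers, z is the direction in which the jaws open and shut, and the axes are right-handed (so a half turn about x gives the same grasp; the last joint's range is limited). The gripper opens to 92 mm and grips with 3 to 60 N. Pads are 19 mm wide; open, the fingers measure 130 mm over their backs; the gripper's body (75 mm by 190 mm) begins 47 mm behind the grasp point.
Start: joints at [-0.103, 0.434, 0.025, 1.573, -0.012, 1.134, -0.075], TCP at [0.625, -0, 0.405] pointing down, gripper open.
Joint ranges: [-2.62, 2.62], [-0.44, 2.09], [-1.27, 1.32], [0.08, 2.57], [-1.32, 4.46], [0.12, 2], [-2.74, 2.74]. Speed limits (rad/s): [2.22, 2.22, 3.01, 3.01, 3.14, 3.14, 3.14].

### API

Orientations are given as a rotation vector (axis times angle).
In Python, from cell import arm, get_image, search_frame, pinpoint gives the robot as it stands.
- The arm moves only by the tool arm_command, never from a script. Its argument "motion" is a list of rows, each a list of 7 numbers: the finger opening in mm, from 0 to 91.8, then the shift along the tool's x, y, z in mm, then the turn, a rotation vector about the tool's x, y, z in degrees. In form: [[fingers, x, y, z, ax, ay, az], ...]. A call has 1 to 5 rows; each row shifts and turns the commanded pose from where the row before left it, along the tool's axes as they then stand; what a row does not reach is not made up. A row lasts 1/8 s, in which the tool goes at most 62.5 mm and 10.7 degrees, less where a joint would pass 70% of its speed; a pose out of reach is approached as far as the arm can. A call with a gripper value outside its range is refused whole. The fingers move at their own pace and stop on an object; "newtons" is the grip in N (left out, the last holds). Time passes only in rows, so rows that do not move let the fingers close. It gives the time, the measured TCP pose, the force and the opening at its end, in the units of the state.
- arm.observe(): the state, without advancing time (a new reading comes with each control period).
- get_image(name): name is "scene" or "side" or "wrist"; returns a dict with "frame" (480x640x3 uint8, red, green, blue), "range_z" (480x640 float32, m along the optical axis (not along the pixel's ray), 0 where there is no reading), "K" (3x3 intrinsics, pixels), "origin" and "rotation" of the camera in the world; the wrist camera has in their place "tool_from_camera" (4x4, takes a point from camera to tool coordinates, whose origin is the TCP and whose axes are the tool frame's). Camera axes: x right, y down, z forward; pixel columns grow to the right and rows downward; lengths in m; the calibration is good to about 2 mm. A picture is of the moment at which its call begins: read the wrist's pose just before it.
- arm.sign_off(): hands the job in, once; it reports no verdict.
Trained networks look in the newest picture that a camera, given by its name, has taken for a name from the list of things; names that differ only in an ending like _2 or _b are one class to them, and where a whole thing is asked for, a point or a joint stands for the part that bears it (a point fixed in the world has none). Each returns a list of dicts, best first, with "p" (0 to 1); they miss things now and then, are a little off and sometimes report something else, mostly with a low value. They report only what shows in the picture. A call takes as long as a camera call. They do not tell look-alikes from the thing itself.
- search_frame(camera, target): "point" ([x, y, z] in m, in world coordinates, good to about 4 mm: the middle of the surface that is visible of it).
- pinpoint(camera, target): "point" ([x, y, z] in m, in world coordinates, good to about 4 mm: a listed point, or the origin of a listed thing).
The state is a dict: "clock": time; "joints": joint angles; "dq": joint speeds; "joint_efforts": joint torques, N m; "position": TCP position; "ee_rot": TCP orientation; "force": force on the tool from outside, world axes, zero at the start; "ft_torque": the same for the moment, N m; "width": opening from 0.0 (shut) to 1.0 (fully open).
Only numpy, scipy, OpenCV 4.12 (cv2) and the standard library are available. Lean on these libraries where they do the work, as an engineer would, in place of code of your own. Each camera call takes 0.05 s, during which the arm holds its last target. There are 200 camera calls.

### The job

Put the two small capped bottles (one red cap, one blue cap) upright into the two bays of the blue bottle cradle, one in each and either way round, then swing the hold-down bar over them until it lies fully home in its catch. Keep the two bottles upright all the way, and leave the flask, beaker, timer and the larger blue-capped bottle standing where they are.

Things in the scene. Friction and masses are not known exactly. Their poses are not given: they have to be found in the camera images.
- cradle: bottle cradle fixed to the worktop: dark base plate 192x96x10 mm, blue two-bay tray (walls 3 mm thick, tops 52 mm up), aluminium hinge column at x=+85 mm and forked catch column at x=-72 mm, both 34 mm wide, 132 to 139 mm tall. Origin: middle of the tray, on the worktop; z up; x runs along the row of bays from catch to hinge, away from the robot and to its left (0.75 to 1.3 rad from straight ahead)
- bay_rear (a point): middle of the floor (11 mm above the worktop) of the bay next to the hinge; the bay is a square of 57 x 57 mm inside, 41 mm deep, open at the top; axes as the cradle's
- bay_front (a point): the same for the bay next to the catch, 60 mm from the other; axes as the cradle's
- bar_hinge (a point): hinge axis of the hold-down bar, 127 mm above the worktop at the top of the hinge column; the axis runs along the cradle's y
- bar_tab (a point): middle of the red tab (32 mm long, 30 wide, 10 thick) at the free end of the hold-down bar, 175 mm from the hinge axis; the tab ends 191 mm from the axis. Moves with the bar: its -x axis points along the bar away from the hinge, its z is the bar's upper side when closed
- hold_bar (a joint): angle (rad) of the steel hold-down bar, 16 mm wide, 10 thick. 0 = closed: level over the bays in the fork of the catch, tab 28 mm past it, underside 5 mm above the caps. Grows as it opens; 1.57 = upright; starts at 1.9 to 2.2, leaning away from the bays; stop at 2.3. Stiff hinge (0.2 N m): it stays where it is left, about 2 N at the tab moves it; no spring or click, just a stop at 0
- bottle_red_mid (a point): a closed screw-cap bottle, 106 mm tall, body 50 mm in diameter, red cap 44 mm in diameter on the top 23 mm; 0.12 to 0.28 kg; starts upright on the worktop. This point is on its axis, half-way up (53 mm above its underside), z along the axis. The larger blue-capped bottle stands 72 to 80 mm (centre to centre) from it, on its far side, so that fingers do not fit between the two
- bottle_blue_mid (a point): a closed screw-cap bottle, 106 mm tall, body 50 mm in diameter, blue cap 44 mm in diameter on the top 23 mm; 0.12 to 0.28 kg; starts upright on the worktop. This point is on its axis, half-way up (53 mm above its underside), z along the axis. The beaker stands 72 to 80 mm (centre to centre) from it, on its far side, so that fingers do not fit between the two
- big_bottle_blue_mid (a point): bystander: larger bottle with a blue cap, 121 mm tall, 58 mm in diameter; point half-way up its axis
- beaker_mid (a point): bystander: empty clear beaker, 72 mm tall, 57 mm in diameter; point half-way up its axis
- flask_mid (a point): bystander: conical flask, 104 mm tall, 62 mm in diameter at the foot, neck 28 mm; point half-way up its axis
- timer_mid (a point): bystander: flat bench timer, 62 x 72 x 20 mm, lying near the front edge, left of the middle; its middle. Other fixed clutter: a pipette-tip box (86x114x91 mm) at the front left; racks, a wash bottle and a small beaker at the back; a microscope at the right
Not all that is in view belongs to the job. Leave any yellow look-alike of the part that bears bottle_blue_mid alone.

How it is judged:
By the outcome, as a careful person would: the job done as asked, in the order asked, and still so for the second after the job is handed in, with the robot touching nothing.
It also fails if it takes over 72 s, if anything falls off the work surface, if the arm or the gripper's body presses on something with over 40 N, if the wrist force passes 120 N, or if a joint passes its speed limit or range.

## Working session

There is one attempt and no reset: what is moved stays moved. The work goes in short steps, Python scripts to look and compute and a tool call to move; the robot and the scene stay as the last step left them, time stands still between calls to the robot, and variables do not carry over. Pictures are saved under pics/ and viewed, about 8 in all and at most 12, crops included, and the job is handed in when it is done.

Besides the shell and the picture viewer there is one more tool, called after "Request:" by a JSON object that holds its "op" and its "data". arm_command: Moves the arm, as the interface text tells. Its arguments: {"type":"object","properties":{"motion":{"type":"array"},"newtons":{"type":"number"}},"required":["motion"]}

```bash
ls; mkdir -p pics
python3 - <<'E'
from cell import arm,get_image,search_frame,pinpoint
import cv2,numpy as np
s=arm.observe();print({k:np.round(v,3) for k,v in s.items()})
ims=[]
for c in("scene","side"):
    f=get_image(c);ims.append(f["frame"]);print(c,f["K"][0,0],np.round(f["origin"],3),np.round(f["rotation"],3).tolist())
    for t in["cradle","bay_rear","bay_front","bar_hinge","bar_tab","bottle_red_mid","bottle_blue_mid","big_bottle_blue_mid","beaker_mid","flask_mid","timer_mid"]:
        print(t,[(np.round(r["point"],3).tolist(),round(r["p"],2)) for r in pinpoint(c,t)[:4]])
cv2.imwrite("pics/scene.png",ims[0][:,:,::-1]);cv2.imwrite("pics/side.png",ims[1][:,:,::-1])
E
```

```text
pics
{'clock': np.float64(0.0), 'joints': array([-0.103,  0.435,  0.025,  1.574, -0.012,  1.134, -0.075]), 'dq': array([ 0.   ,  0.   , -0.001,  0.001, -0.002,  0.001, -0.   ]), 'joint_efforts': array([ 0.0000e+00, -6.6785e+01,  9.8500e-01, -3.1446e+01, -6.1000e-02,
        4.3000e-02,  0.0000e+00]), 'position': array([ 0.625, -0.   ,  0.404]), 'ee_rot': array([-0.   ,  1.572, -0.   ]), 'force': array([-0.463,  0.041, -0.197]), 'ft_torque': array([ 0.044, -0.041, -0.057]), 'width': np.float64(1.001)}
scene 521.3156962744273 [1.349 0.843 0.65 ] [-0.87, -2.172, 1.375]
cradle [([0.489, -0.064, -0.003], 0.84)]
bay_rear [([0.502, -0.034, 0.009], 0.72)]
bay_front [([0.483, -0.096, 0.01], 0.72)]
bar_hinge [([0.523, 0.017, 0.122], 0.68)]
bar_tab [([0.551, 0.089, 0.279], 0.74)]
bottle_red_mid []
bottle_blue_mid [([0.608, -0.297, 0.054], 0.73), ([0.64, -0.058, 0.05], 0.58)]
big_bottle_blue_mid [([0.531, -0.302, 0.063], 0.81)]
beaker_mid [([0.678, -0.277, 0.038], 0.59)]
flask_mid [([0.543, 0.287, 0.053], 0.88), ([0.608, -0.297, 0.053], 0.56)]
timer_mid [([0.386, 0.09, 0.013], 0.92)]
side 438.50067875726234 [0.293 0.769 0.833] [-0.469, 2.72, -1.22]
cradle [([0.492, -0.065, 0.002], 0.9)]
bay_rear [([0.503, -0.036, 0.015], 0.57), ([0.553, 0.097, 0.282], 0.25)]
bay_front [([0.48, -0.086, 0.014], 0.78)]
bar_hinge [([0.526, 0.012, 0.126], 0.9)]
bar_tab [([0.681, -0.274, 0.036], 0.69), ([0.556, 0.095, 0.28], 0.68)]
bottle_red_mid [([0.452, -0.306, 0.053], 0.57)]
bottle_blue_mid [([0.606, -0.289, 0.054], 0.92), ([0.643, -0.061, 0.052], 0.72)]
big_bottle_blue_mid [([0.528, -0.298, 0.06], 0.93)]
beaker_mid [([0.682, -0.276, 0.036], 0.66)]
flask_mid [([0.545, 0.292, 0.056], 0.73)]
timer_mid [([0.386, 0.094, 0.013], 0.74)]
```

View pics/scene.png

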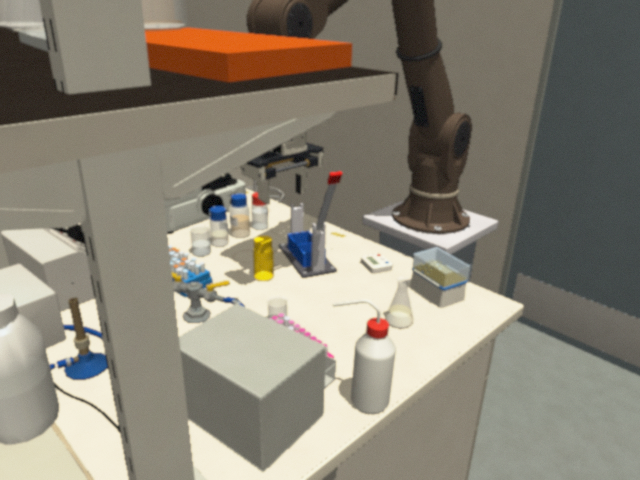

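View pics/side.png

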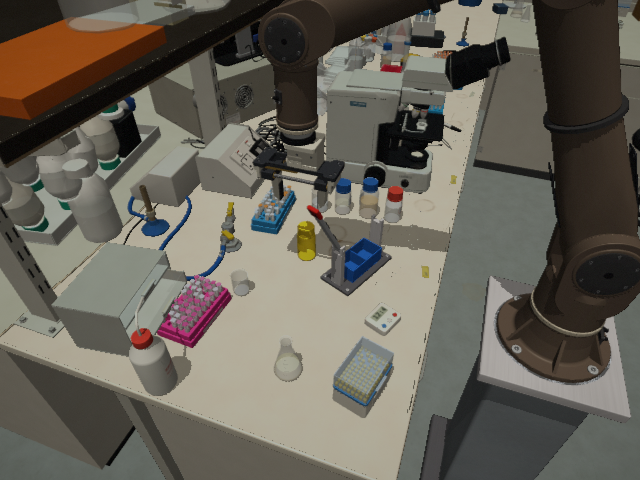

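Scene view: blue tray at side pixel (355,262), with the bar's red tab at (315,212).

Candidates in the side picture:
- **Red cap:** the small bottle at (395,202) or the wash bottle at (143,340). I choose (395,202).
- **Blue cap:** the one at (343,190) beside the beaker, the larger one at (370,190), or the yellow look-alike at (306,240). I choose (343,190).

Next I check that choice in a crop and measure the parts from depth.

```bash
cat > h.py <<'E'
from cell import arm,get_image,search_frame,pinpoint
import cv2,numpy as np
from scipy.spatial.transform import Rotation as R
def cloud(c):
    s=arm.observe();f=get_image(c);d=f["range_z"];K=f["K"]
    v,u=np.mgrid[:480,:640]
    P=np.stack([(u-K[0,2])/K[0,0]*d,(v-K[1,2])/K[1,1]*d,d],-1)
    if c=="wrist":
        T=f["tool_from_camera"];P=P@T[:3,:3].T+T[:3,3]
        W=P@R.from_rotvec(s["ee_rot"]).as_matrix().T+s["position"]
    else:
        r=np.asarray(f["rotation"]);M=r if r.ndim==2 else R.from_rotvec(r).as_matrix()
        W=P@M.T+f["origin"]
    W[d==0]=np.nan
    return f["frame"],W
def hsv(fr): return cv2.cvtColor(fr,cv2.COLOR_RGB2HSV)
E
python3 - <<'E'
from h import *
fr,W=cloud("side")
cv2.imwrite("pics/crop.png",cv2.resize(fr[160:310,280:430],None,fx=4,fy=4,interpolation=cv2.INTER_CUBIC)[:,:,::-1])
H=hsv(fr);X,Y,Z=W[...,0],W[...,1],W[...,2]
blue=(H[...,0]>105)&(H[...,0]<125)&(H[...,1]>120)
for n,lo,hi in(("small",.100,.112),("big",.113,.13)):
    for x0 in(.45,.53,.607):
        m=(abs(Z-(lo+hi)/2)<(hi-lo)/2)&(abs(X-x0)<.035)&(abs(Y+.297)<.04)
        if m.sum()>5: print(n,x0,m.sum(),np.round([np.median(X[m]),np.median(Y[m]),np.median(Z[m]),(X[m].min()+X[m].max())/2,(Y[m].min()+Y[m].max())/2,np.ptp(X[m]),np.ptp(Y[m])],4))
m=blue&(abs(Z-.052)<.006)&(abs(X-.49)<.1)&(abs(Y+.06)<.1)
p=np.c_[X[m],Y[m]].astype(np.float32);print("tray",m.sum(),cv2.minAreaRect(p))
fr,W=cloud("wrist");cv2.imwrite("pics/w0.png",fr[:,:,::-1])
T=get_image("wrist")["tool_from_camera"];print(np.round(T,3))
E
```

```text
small 0.45 121 [ 0.4527 -0.2989  0.1062  0.4535 -0.3028  0.0418  0.0429]
small 0.53 51 [ 0.5236 -0.2803  0.1065  0.5274 -0.2875  0.0399  0.026 ]
small 0.607 112 [ 0.6064 -0.2838  0.1067  0.6066 -0.2876  0.0392  0.0446]
big 0.53 135 [ 0.5286 -0.2936  0.1213  0.5295 -0.2979  0.0434  0.0489]
tray 203 ((0.4913569986820221, -0.05868341773748398), (0.12654203176498413, 0.06375578790903091), 68.4040298461914)
[[ 0.001 -0.31   0.951  0.02 ]
 [ 0.    -0.951 -0.31   0.084]
 [ 1.     0.001 -0.001  0.   ]
 [ 0.     0.     0.     1.   ]]
```

View pics/crop.png

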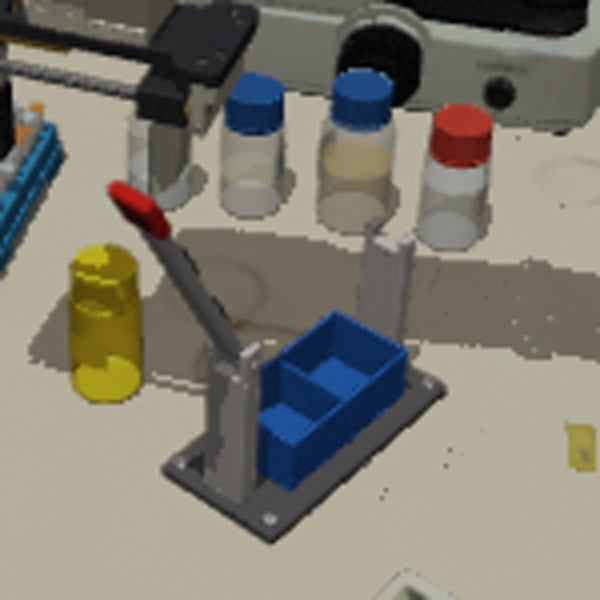

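View pics/w0.png

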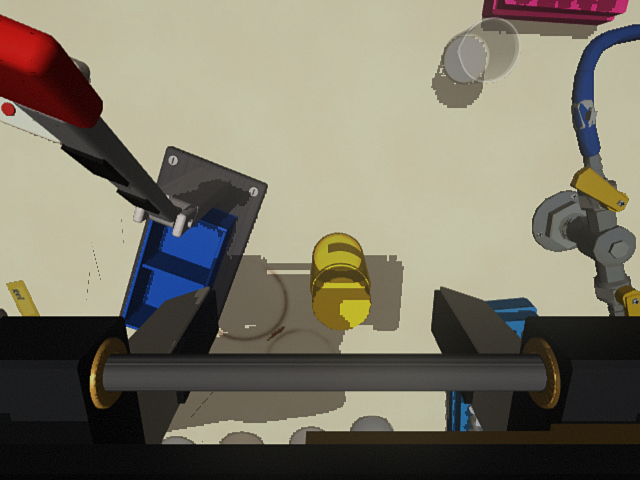

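The crop confirms it: the small blue-cap bottle is at crop (252,140) (side pixel 343,195) with its top measured at 106 mm. The larger one at (360,140) measures 121 mm. The red-cap bottle is at (455,180). In the wrist view the cradle is at (185,250) and the yellow bottle at (340,290). I'll centre the wrist camera over the cradle next.

```bash
cat >> h.py <<'E'
R0=R.from_rotvec([0,np.pi/2,0])
def plan(g,yaw,a=0,n=None,L=.159):
    "rows taking grasp point to g, yaw deg, tilt a deg about tool z"
    s=arm.observe();Rc=R.from_rotvec(s["ee_rot"]);p=np.array(s["position"])
    Rt=R.from_euler('z',yaw,degrees=True)*R0*R.from_rotvec([0,0,np.radians(a)])
    t=np.array(g)-Rt.apply([L,0,0]);rv=(Rc.inv()*Rt).as_rotvec()
    n=n or int(max(np.ceil(np.linalg.norm(t-p)/.060),np.ceil(np.degrees(np.linalg.norm(rv))/10.5),1))
    print("clock",round(s["clock"],2),"grasp now",np.round(p+Rc.apply([L,0,0]),4),"rot",np.round(np.degrees((Rt.inv()*Rc).as_rotvec()),1),"F",np.round(s["force"],1),"w",round(s["width"]*91.8,1))
    for i in range(n):
        d=Rc.inv().apply((t-p)/(n-i)); print(np.round(d*1000,1).tolist(),np.round(np.degrees(rv/n),1).tolist())
        p=p+(t-p)/(n-i);Rc=Rc*R.from_rotvec(rv/n)
E
python3 -c "
from h import *
plan([.50,-.036,.245],-21.6)"
```

```text
clock 1.35 grasp now [ 0.625  -0.      0.2457] rot [-21.6  -0.   -0. ] F [ 0.4 -0.7  0. ] w 91.8
[0.2, -12.0, -41.7] [7.2, 0.0, 0.0]
[0.2, -17.1, -39.8] [7.2, 0.0, 0.0]
[0.2, -22.0, -37.4] [7.2, 0.0, 0.0]
```

Request:
{"op": "arm_command", "data": {"motion": [[91.8, 0, -12, -41.5, 7.2, 0, 0], [91.8, 0, -17, -40, 7.2, 0, 0], [91.8, 0, -22, -37.5, 7.2, 0, 0], [91.8, 0, 0, 0, 0, 0, 0]]}}

```text
clock: 1.85
position: [0.4975, -0.0369, 0.405]
ee_rot: [0.298, 1.551, -0.298]
force: [0.6, 0.2, 0.3]
width: 0.999
```

Run:
```python
from h import *
plan([.50,-.036,.245],-21.6)
fr,W=cloud("wrist");cv2.imwrite("pics/w1.png",fr[:,:,::-1]);np.savez("w1.npz",fr=fr,W=W)
for t in["cradle","bay_rear","bay_front","bar_hinge"]: print(t,[(np.round(r["point"],4).tolist(),round(r["p"],2)) for r in pinpoint("wrist",t)[:2]])
H=hsv(fr);X,Y,Z=W[...,0],W[...,1],W[...,2]
m=(H[...,0]>105)&(H[...,0]<125)&(H[...,1]>120)&(abs(Z-.052)<.005)&(abs(X-.49)<.1)&(abs(Y+.06)<.1)
r=cv2.minAreaRect(np.c_[X[m],Y[m]].astype(np.float32));print(m.sum(),np.median(Z[m]),r)
c=np.array(r[0]);th=np.radians(68.4);ex=np.array([np.cos(th),np.sin(th)]);ey=np.array([-ex[1],ex[0]])
u=(W[...,:2]-c)@ex;v=(W[...,:2]-c)@ey
for lo,hi in((.06,.1),(.1,.128),(.128,.145)):
  for a,b in((-.1,-.055),(.055,.105)):
    k=(Z>lo)&(Z<hi)&(u>a)&(u<b)&(abs(v)<.03)
    if k.sum()>10: print(lo,a,k.sum(),np.round(np.percentile(u[k],[1,50,99]),4),np.round(np.percentile(v[k],[1,99]),4),Z[k].max())
```

```text
clock 1.85 grasp now [ 0.4973 -0.037   0.246 ] rot [ 0.2  0.  -0. ] F [0.6 0.2 0.3] w 91.7
[1.0, 1.8, 2.0] [-0.2, -0.0, 0.0]
cradle [([0.4906, -0.0658, 0.0011], 0.9)]
bay_rear [([0.4999, -0.0356, 0.0103], 0.69)]
bay_front [([0.4793, -0.0888, 0.0052], 0.61)]
bar_hinge [([0.5235, 0.0131, 0.1291], 0.94)]
1578 0.052050988737006476 ((0.49070504307746887, -0.06298703700304031), (0.12319319695234299, 0.06292180716991425), 67.82261657714844)
0.06 -0.1 994 [-0.0675 -0.0662 -0.0652] [-0.016  0.017] 0.09998539987746352
0.06 0.055 37 [0.0925 0.0929 0.093 ] [-0.0153  0.0143] 0.09956152780164579
0.1 -0.1 707 [-0.0677 -0.0661 -0.0652] [-0.0161  0.0171] 0.12203624614291175
0.1 0.055 116 [0.0771 0.0915 0.093 ] [-0.0163  0.016 ] 0.12796812184726863
0.128 0.055 1088 [0.0776 0.0846 0.0927] [-0.0178  0.0162] 0.1449713313649928
```

View pics/w1.png

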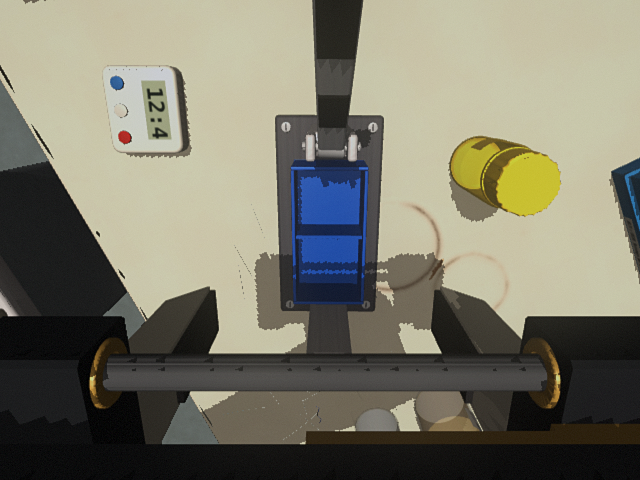

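Run:
```python
from h import *
fr,W=cloud("side");X,Y,Z=W[...,0],W[...,1],W[...,2]
for x0 in np.arange(.35,.8,.05):
    m=(abs(X-x0)<.025)&(Z>.09)&(Z<.4)&(Y<-.34)&(Y>-.7)
    if m.sum(): print(round(x0,2),m.sum(),np.round([np.percentile(Y[m],99),Z[m].min(),Z[m].max()],3))
plan([.607,-.288,.24],-90)
```

```text
0.35 409 [-0.458  0.135  0.4  ]
0.4 1465 [-0.454  0.09   0.4  ]
0.45 1853 [-0.45   0.09   0.395]
0.5 1758 [-0.444  0.09   0.394]
0.55 622 [-0.444  0.09   0.339]
0.65 102 [-0.431  0.125  0.321]
0.7 865 [-0.428  0.124  0.324]
0.75 2 [-0.561  0.312  0.316]
clock 2.15 grasp now [ 0.5008 -0.0355  0.2456] rot [-68.5  -0.    0. ] F [-0.1 -0.1 -0.1] w 91.7
[0.8, -28.0, 27.4] [9.8, 0.0, -0.0]
[0.8, -22.9, 31.7] [9.8, 0.0, -0.0]
[0.8, -17.2, 35.1] [9.8, 0.0, -0.0]
[0.8, -11.0, 37.6] [9.8, 0.0, -0.0]
[0.8, -4.5, 38.9] [9.8, 0.0, -0.0]
[0.8, 2.2, 39.1] [9.8, 0.0, -0.0]
[0.8, 8.8, 38.1] [9.8, 0.0, -0.0]
```

Request:
{"op": "arm_command", "data": {"motion": [[91.8, 1, -28, 27.5, 9.8, 0, 0], [91.8, 1, -23, 31.5, 9.8, 0, 0], [91.8, 1, -17, 35, 9.8, 0, 0], [91.8, 1, -11, 37.5, 9.8, 0, 0], [91.8, 1, -4.5, 39, 9.8, 0, 0]]}}

```text
clock: 2.78
position: [0.5765, -0.2171, 0.3993]
ee_rot: [0.959, 1.349, -0.96]
force: [0.1, 0.4, -0.4]
width: 1.001
```

Request:
{"op": "arm_command", "data": {"motion": [[91.8, 1, 2, 39, 9.8, 0, 0], [91.8, 1, 9, 38, 9.8, 0, 0], [91.8, 0, 0, 0, 0, 0, 0], [91.8, 0, 0, 0, 0, 0, 0]]}}

```text
clock: 3.28
position: [0.6058, -0.2876, 0.397]
ee_rot: [1.21, 1.21, -1.21]
force: [0.1, 0.8, 0.6]
width: 0.998
```

Run:
```python
from h import *
plan([.607,-.288,.24],-90)
fr,W=cloud("wrist");H=hsv(fr);X,Y,Z=W[...,0],W[...,1],W[...,2]
cv2.imwrite("pics/w2.png",fr[:,:,::-1])
for n,z,m in(("blue",.106,(abs(X-.607)<.035)),("big",.121,abs(X-.53)<.035),("red",.106,abs(X-.453)<.035)):
    m=m&(abs(Y+.295)<.05)&(abs(Z-z)<.004)
    if m.sum()>20: print(n,m.sum(),np.median(Z[m]),cv2.minEnclosingCircle(np.c_[X[m],Y[m]].astype(np.float32)),np.median(X[m]),np.median(Y[m]))
for t in["bottle_blue_mid","beaker_mid"]: print(t,[(np.round(r["point"],4).tolist(),round(r["p"],2)) for r in pinpoint("wrist",t)[:2]])
```

```text
clock 3.27 grasp now [ 0.6057 -0.2875  0.238 ] rot [ 0.1  0.  -0.1] F [0.1 0.8 0.6] w 91.6
[-2.0, 1.2, 0.4] [-0.1, -0.0, 0.1]
blue 3141 0.10668190907566011 ((0.6089685559272766, -0.2932492196559906), 0.022557685151696205) 0.6101180526920205 -0.2932171964415661
big 2308 0.1216628547927407 ((0.5300922393798828, -0.3033185601234436), 0.02240769751369953) 0.5342975196808385 -0.3031422657167484
red 1919 0.1066994646384769 ((0.45405852794647217, -0.3072136640548706), 0.02266004867851734) 0.45604745546312275 -0.30698994724787326
bottle_blue_mid [([0.6406, -0.0609, 0.0503], 0.56)]
beaker_mid [([0.6797, -0.2731, 0.0348], 0.96)]
```

View pics/w2.png

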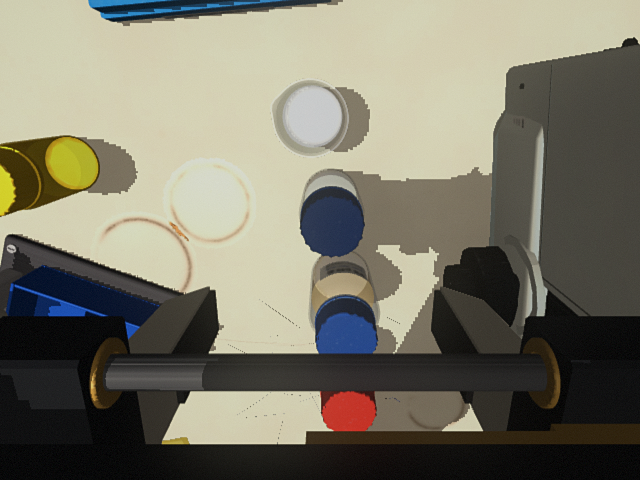

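The wrist view shows the blue bottle at (332,220), the larger one at (345,325), the red at (348,408) and the beaker at (310,117). The measured cap radius (22.5 mm) and top height (106.7 mm) agree with the description.

```bash
python3 -c "
from h import *
plan([.609,-.293,.072],-90,-10,n=4)"
```

```text
clock 3.42 grasp now [ 0.6056 -0.287   0.2387] rot [ 0.1  0.1 10. ] F [ 0.3 -0.1  0.3] w 92.0
[42.3, 7.7, 1.5] [-0.0, -0.0, -2.5]
[41.9, 9.6, 1.5] [-0.0, -0.0, -2.5]
[41.5, 11.4, 1.5] [-0.0, -0.0, -2.5]
[40.9, 13.2, 1.5] [-0.0, -0.0, -2.5]
```

Request:
{"op": "arm_command", "data": {"motion": [[91.8, 42, 8, 1.5, 0, 0, -2.5], [91.8, 42, 9.5, 1.5, 0, 0, -2.5], [91.8, 41.5, 11.5, 1.5, 0, 0, -2.5], [91.8, 41, 13, 1.5, 0, 0, -2.5], [91.8, 0, 0, 0, 0, 0, 0]]}}

```text
clock: 4.05
position: [0.636, -0.2924, 0.2251]
ee_rot: [1.122, 1.343, -1.34]
force: [-0.0, -0.0, 0.3]
width: 1.001
```

```bash
python3 -c "
from h import *
plan([.609,-.293,.072],-90,-10,n=1)"
```

```text
clock 4.05 grasp now [ 0.6075 -0.2919  0.0687] rot [ 0.   0.2 -0.3] F [-0.  -0.   0.3] w 91.9
[-3.6, -0.0, 0.6] [-0.0, -0.2, 0.3]
```

Now I close with a 25 N grip, after a small 3 mm correction upward.

Request:
{"op": "arm_command", "data": {"motion": [[91.8, -3, 1, 1, 0, 0, 0], [40, 0, 0, 0, 0, 0, 0], [40, 0, 0, 0, 0, 0, 0], [40, 0, 0, 0, 0, 0, 0], [40, 0, 0, 0, 0, 0, 0]], "newtons": 25}}

```text
clock: 4.68
position: [0.6379, -0.2954, 0.2317]
ee_rot: [1.125, 1.335, -1.339]
force: [0.7, -0.9, -0.3]
width: 0.616
```

```bash
python3 -c "
from h import *
plan([.609,-.293,.072],-90,-10,n=1)"
```

```text
clock 4.67 grasp now [ 0.6103 -0.2953  0.0751] rot [0.2 0.  0. ] F [ 0.7 -0.9 -0.3] w 56.6
[3.3, -0.7, -2.4] [-0.2, -0.0, -0.0]
```

Request:
{"op": "arm_command", "data": {"motion": [[40, 0, 0, 0, 0, 0, 0], [40, 0, 0, 0, 0, 0, 0], [40, 0, 0, 0, 0, 0, 0]]}}

```text
clock: 5.05
position: [0.638, -0.2953, 0.2315]
ee_rot: [1.124, 1.335, -1.339]
force: [-0.9, 1.4, 1.2]
width: 0.543
```

```bash
python3 -c "
from h import *
plan([.6105,-.295,.26],-90,-10,n=4)"
```

```text
clock 5.05 grasp now [ 0.6103 -0.2951  0.0749] rot [0.2 0.  0. ] F [-0.9  1.4  1.2] w 49.9
[-45.6, -8.0, -0.1] [-0.0, -0.0, -0.0]
[-45.6, -8.0, -0.1] [-0.0, -0.0, -0.0]
[-45.6, -8.0, -0.1] [-0.0, -0.0, -0.0]
[-45.6, -8.0, -0.1] [-0.0, -0.0, -0.0]
```

Request:
{"op": "arm_command", "data": {"motion": [[40, -30, -5.5, 0, 0, 0, 0], [40, -51, -9, 0, 0, 0, 0], [40, -51, -9, 0, 0, 0, 0], [40, -50, -8.5, 0, 0, 0, 0]]}}

```text
clock: 5.55
position: [0.6377, -0.2955, 0.4176]
ee_rot: [1.124, 1.335, -1.34]
force: [1.4, -0.8, -0.8]
width: 0.538
```

Run:
```python
from h import *
plan([.480,-.0905,.26],-22.2,-10,n=7)
fr,W=cloud("wrist");cv2.imwrite("pics/w3.png",fr[:,:,::-1])
```

```text
clock 5.55 grasp now [ 0.6101 -0.2954  0.261 ] rot [67.  11.8 -0. ] F [ 1.4 -0.8 -0.8] w 49.4
[3.8, -20.8, -32.9] [-9.6, -1.7, 0.0]
[2.8, -15.1, -36.0] [-9.6, -1.7, 0.0]
[1.7, -8.9, -38.0] [-9.6, -1.7, 0.0]
[0.6, -2.4, -39.0] [-9.6, -1.7, 0.0]
[-0.6, 4.1, -38.9] [-9.6, -1.7, 0.0]
[-1.7, 10.5, -37.6] [-9.6, -1.7, 0.0]
[-2.8, 16.6, -35.3] [-9.6, -1.7, 0.0]
```

Request:
{"op": "arm_command", "data": {"motion": [[40, 4, -21, -33, -9.6, -1.7, 0], [40, 3, -15, -36, -9.6, -1.7, 0], [40, 1.5, -9, -38, -9.6, -1.7, 0], [40, 0.5, -2.5, -39, -9.6, -1.7, 0], [40, -0.5, 4, -39, -9.6, -1.7, 0]]}}

```text
clock: 6.22
position: [0.5311, -0.1297, 0.415]
ee_rot: [0.433, 1.555, -0.697]
force: [-0.3, -0.3, -1.3]
width: 0.542
```

Request:
{"op": "arm_command", "data": {"motion": [[40, -1.5, 10.5, -37.5, -9.6, -1.7, 0], [40, -3, 16.5, -35.5, -9.6, -1.7, 0], [40, 0, 0, 0, 0, 0, 0], [40, 0, 0, 0, 0, 0, 0], [40, 0, 0, 0, 0, 0, 0]]}}

```text
clock: 6.85
position: [0.49, -0.0661, 0.4149]
ee_rot: [0.167, 1.578, -0.44]
force: [0.8, 0.4, -2.2]
width: 0.536
```

```bash
cat >> h.py <<'E'
def tray(W,fr):
    H=hsv(fr);X,Y,Z=W[...,0],W[...,1],W[...,2]
    m=(H[...,0]>105)&(H[...,0]<125)&(H[...,1]>120)&(abs(Z-.052)<.004)&(abs(X-.49)<.1)&(abs(Y+.06)<.1)
    print("tray",m.sum(),cv2.minAreaRect(np.c_[X[m],Y[m]].astype(np.float32)))
E
python3 - <<'E'
from h import *
plan([.480,-.0905,.26],-22.2,-10,n=1)
fr,W=cloud("wrist");cv2.imwrite("pics/w4.png",fr[:,:,::-1]);tray(W,fr)
fs,Ws=cloud("side")
cv2.imwrite("pics/pair.png",np.hstack([cv2.resize(fr,(400,300)),cv2.resize(fs[100:310,230:430],(400,420))[:300]])[:,:,::-1])
E
```

```text
clock 6.85 grasp now [ 0.4797 -0.0919  0.2584] rot [-0.1 -0.1 -0.1] F [ 0.8  0.4 -2.2] w 49.2
[-1.8, 1.0, -0.0] [0.1, 0.1, 0.1]
tray 1933 ((0.4906606078147888, -0.06317173689603806), (0.12301252037286758, 0.06284251064062119), 67.95364379882812)
```

View pics/pair.png

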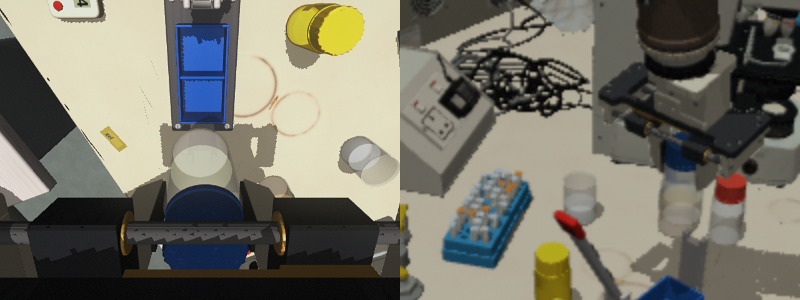

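```bash
cat >> h.py <<'E'
def held(W,fr,red=False):
    s=arm.observe();g=np.array(s["position"])+R.from_rotvec(s["ee_rot"]).apply([.159,0,0])
    H=hsv(fr);h=H[...,0];c=((h<8)|(h>172)) if red else (h>100)&(h<128)
    d=W-g;m=c&(H[...,1]>110)&(np.linalg.norm(d[...,:2],axis=-1)<.04)&(d[...,2]>.0)&(d[...,2]<.05)
    d=d[m];zt=np.percentile(d[:,2],90);t=d[abs(d[:,2]-zt)<.006]
    A=np.c_[t[:,:2],np.ones(len(t))];k=np.linalg.lstsq(A,t[:,2],rcond=None)[0]
    print("held",len(t),"ztop",zt,"slope",k[:2],"circle",cv2.minEnclosingCircle(t[:,:2].astype(np.float32)))
E
python3 - <<'E'
from h import *
plan([.480,-.0905,.16],-22.1,-10,n=2)
fr,W=cloud("wrist");held(W,fr)
E
```

```text
clock 6.95 grasp now [ 0.4796 -0.0916  0.2583] rot [-0.  -0.  -0.1] F [-0.3 -0.5 -2.2] w 49.8
[48.3, 9.1, -0.0] [0.0, 0.0, 0.0]
[48.3, 9.1, 0.0] [0.0, 0.0, 0.0]
held 5848 ztop 0.03291078278841849 slope [-0.07362213 -0.08153843] circle ((0.0015429150080308318, -0.0019944836385548115), 0.022859081625938416)
```

```bash
sed -i 's/    A=np.c_\[t\[:,:2\].*/    for _ in range(8):\n        A=np.c_[t[:,:2],np.ones(len(t))];k=np.linalg.lstsq(A,t[:,2],rcond=None)[0];r=t[:,2]-A@k;t=t[abs(r)<max(.001,1.5*r.std())]/' h.py
python3 - <<'E'
from h import *
fr,W=cloud("wrist");held(W,fr)
E
```

```text
held 4573 ztop 0.03289733903708447 slope [-0.04039149 -0.0002206 ] circle ((0.0014318791218101978, -0.0017665100749582052), 0.0223135594278574)
```

Run:
```python
from h import *
plan([.4785,-.0895,.13],-22.1,-10,n=3)
```

```text
clock 7.05 grasp now [ 0.4795 -0.0913  0.2583] rot [-0.1 -0.  -0. ] F [ 0.3  0.2 -1.2] w 49.3
[42.0, 7.9, -0.5] [0.0, 0.0, 0.0]
[42.0, 7.8, -0.5] [0.0, 0.0, 0.0]
[42.0, 7.8, -0.5] [0.0, 0.0, 0.0]
```

Request:
{"op": "arm_command", "data": {"motion": [[40, 42, 8, -0.5, 0, 0, 0], [40, 42, 8, -0.5, 0, 0, 0], [40, 42, 8, -0.5, 0, 0, 0], [40, 0, 0, 0, 0, 0, 0], [40, 0, 0, 0, 0, 0, 0]]}}

```text
clock: 7.68
position: [0.4896, -0.0632, 0.288]
ee_rot: [0.165, 1.577, -0.438]
force: [0.7, 1.2, -1.9]
width: 0.54
```

Run:
```python
from h import *
plan([.4785,-.0895,.086],-22.1,-10,n=4)
fr,W=cloud("wrist");held(W,fr);tray(W,fr)
```

```text
clock 7.67 grasp now [ 0.4795 -0.0889  0.1315] rot [-0.1 -0.1 -0. ] F [ 0.7  1.2 -1.9] w 49.6
[11.2, 1.7, -0.1] [0.0, 0.0, 0.0]
[11.2, 1.7, -0.1] [0.0, 0.0, 0.0]
[11.2, 1.7, -0.1] [0.0, 0.0, 0.0]
[11.2, 1.7, -0.1] [0.0, 0.0, 0.0]
held 4602 ztop 0.03248145107746211 slope [-0.03635346  0.00132536] circle ((0.0008757812902331352, -0.0016062366776168346), 0.022128786891698837)
tray 3448 ((0.49158674478530884, -0.061032578349113464), (0.1189178079366684, 0.0630250871181488), 67.84444427490234)
```

Request:
{"op": "arm_command", "data": {"motion": [[40, 11, 1.5, -1, 0, 0, 0], [40, 11, 1.5, 0, 0, 0, 0], [40, 10, 1.5, 0, 0, 0, 0], [40, 8, 1.5, 0, 0, 0, 0], [40, 0, 0, 0, 0, 0, 0]]}}

```text
clock: 8.35
position: [0.488, -0.0636, 0.2458]
ee_rot: [0.165, 1.578, -0.438]
force: [3.2, -1.6, -5.2]
width: 0.537
```

Run:
```python
from h import *
plan([.4785,-.0895,.086],-22.1,-10,n=1)
fr,W=cloud("wrist");held(W,fr)
```

```text
clock 8.35 grasp now [ 0.4778 -0.0894  0.0892] rot [-0.1 -0.1 -0. ] F [ 3.2 -1.6 -5.2] w 49.3
[3.1, 0.6, 0.9] [0.1, 0.1, 0.0]
held 4508 ztop 0.032503902330215745 slope [-0.0357582  -0.00113315] circle ((0.0010952074080705643, -0.0017599179409444332), 0.02206997759640217)
```

Request:
{"op": "arm_command", "data": {"motion": [[40, 2, 0.5, 0.5, 0, 0, 0], [40, 2, 0.5, 0, 0, 0, 0], [40, 0, 0, 0, 0, 0, 0]]}}

```text
clock: 8.78
position: [0.4882, -0.0635, 0.2424]
ee_rot: [0.165, 1.578, -0.438]
force: [2.5, -1.0, -1.1]
width: 0.542
```

Run:
```python
from h import *
plan([.4785,-.0895,.086],-22.1,-10,n=1)
```

```text
clock 8.78 grasp now [ 0.478  -0.0892  0.0858] rot [-0.1 -0.1 -0. ] F [ 2.5 -1.  -1.1] w 49.7
[-0.2, -0.2, 0.8] [0.1, 0.1, 0.0]
```

Request:
{"op": "arm_command", "data": {"motion": [[40, 1, 0, 0.5, 0, 0, 0], [40, 1, 0, 0, 0, 0, 0], [40, 0, 0, 0, 0, 0, 0]]}}

```text
clock: 9.15
position: [0.4882, -0.0637, 0.2418]
ee_rot: [0.165, 1.579, -0.437]
force: [-5.3, 3.3, 27.0]
width: 0.539
```

Request:
{"op": "arm_command", "data": {"motion": [[40, -1, 0, 0, 0, 0, 0], [75, 0, 0, 0, 0, 0, 0], [75, 0, 0, 0, 0, 0, 0], [75, 0, 0, 0, 0, 0, 0], [75, 0, 0, 0, 0, 0, 0]]}}

```text
clock: 9.78
position: [0.4885, -0.0638, 0.2411]
ee_rot: [0.165, 1.579, -0.438]
force: [0.0, 0.3, 0.4]
width: 0.817
```

Run:
```python
from h import *
plan([.4785,-.0895,.24],-22.1,-10,n=3)
fr,W=cloud("wrist");held(W,fr)
```

```text
clock 9.78 grasp now [ 0.4782 -0.0895  0.0845] rot [-0.1 -0.  -0. ] F [0.  0.3 0.4] w 75.0
[-51.0, -9.0, 0.2] [0.0, 0.0, 0.0]
[-51.0, -9.0, 0.1] [0.0, 0.0, 0.0]
[-51.0, -9.0, 0.1] [0.0, 0.0, 0.0]
held 4699 ztop 0.03398353813217766 slope [-0.02940985  0.00257707] circle ((0.00032933568581938744, -0.0016819665906950831), 0.021965932101011276)
```

Request:
{"op": "arm_command", "data": {"motion": [[75, -51, -9, 0, 0, 0, 0], [75, -51, -9, 0, 0, 0, 0], [91.8, -51, -9, 0, 0, 0, 0], [91.8, 0, 0, 0, 0, 0, 0]]}}

```text
clock: 10.32
position: [0.4895, -0.064, 0.4004]
ee_rot: [0.167, 1.571, -0.436]
force: [0.7, 0.0, -1.2]
width: 0.976
```

Run:
```python
from h import *
plan([.454,-.305,.24],-90,10,n=8)
fr,W=cloud("wrist");tray(W,fr);H=hsv(fr);X,Y,Z=W[...,0],W[...,1],W[...,2]
m=(H[...,0]>100)&(H[...,0]<128)&(H[...,1]>110)&(abs(Z-.117)<.006)&(abs(X-.48)<.05)&(abs(Y+.09)<.05)
print(m.sum(),np.median(Z[m]),cv2.minEnclosingCircle(np.c_[X[m],Y[m]].astype(np.float32)))
```

```text
clock 10.32 grasp now [ 0.4804 -0.0896  0.2438] rot [-68.3  -0.3 -17.2] F [ 0.7  0.  -1.2] w 89.6
[5.8, -30.4, 4.0] [8.5, 0.0, 2.2]
[4.7, -29.6, 8.4] [8.5, 0.0, 2.2]
[3.6, -28.2, 12.8] [8.5, 0.0, 2.2]
[2.5, -26.1, 16.8] [8.5, 0.0, 2.2]
[1.6, -23.4, 20.5] [8.5, 0.0, 2.2]
[0.8, -20.1, 23.8] [8.5, 0.0, 2.2]
[0.1, -16.4, 26.5] [8.5, 0.0, 2.2]
[-0.5, -12.3, 28.6] [8.5, 0.0, 2.2]
tray 1681 ((0.49082475900650024, -0.06288290023803711), (0.12237527966499329, 0.06291396915912628), 67.9886703491211)
3365 0.11801268072277665 ((0.47853460907936096, -0.09148549288511276), 0.022564109414815903)
```

Request:
{"op": "arm_command", "data": {"motion": [[91.8, 6, -30.5, 4, 8.5, 0, 2.2], [91.8, 4.5, -29.5, 8.5, 8.5, 0, 2.2], [91.8, 3.5, -28, 13, 8.5, 0, 2.2], [91.8, 2.5, -26, 17, 8.5, 0, 2.2], [91.8, 1.5, -23.5, 20.5, 8.5, 0, 2.2]]}}

```text
clock: 11.0
position: [0.4491, -0.2154, 0.393]
ee_rot: [0.877, 1.32, -0.857]
force: [-0.7, 0.6, 0.0]
width: 0.999
```

Request:
{"op": "arm_command", "data": {"motion": [[91.8, 1, -20, 24, 8.5, 0, 2.2], [91.8, 0, -16.5, 26.5, 8.5, 0, 2.2], [91.8, -0.5, -12.5, 28.5, 8.5, 0, 2.2], [91.8, 0, 0, 0, 0, 0, 0], [91.8, 0, 0, 0, 0, 0, 0]]}}

```text
clock: 11.62
position: [0.4264, -0.3046, 0.3918]
ee_rot: [1.281, 1.085, -1.075]
force: [0.5, 0.8, 0.2]
width: 0.997
```

Run:
```python
from h import *
fr,W=cloud("wrist");X,Y,Z=W[...,0],W[...,1],W[...,2]
for n,z,x in(("big",.121,.53),("red",.106,.453)):
    m=(abs(X-x)<.035)&(abs(Y+.305)<.05)&(abs(Z-z)<.005)
    if m.sum()>20: print(n,m.sum(),np.median(Z[m]),cv2.minEnclosingCircle(np.c_[X[m],Y[m]].astype(np.float32)))
plan([.454,-.306,.075],-90,10,n=4)
```

```text
big 3845 0.12166786382585237 ((0.529135525226593, -0.3032114505767822), 0.022557158023118973)
red 3109 0.10660248149798096 ((0.45297759771347046, -0.3072367310523987), 0.022633863613009453)
clock 11.68 grasp now [ 0.4541 -0.304   0.2354] rot [-0.5  0.1 -0.1] F [0.6 0.3 0.3] w 91.5
[39.5, -7.0, 0.4] [0.1, -0.0, 0.0]
[39.5, -7.0, 0.4] [0.1, -0.0, 0.0]
[39.5, -7.0, 0.4] [0.1, -0.0, 0.0]
[39.5, -7.0, 0.4] [0.1, -0.0, 0.0]
```

Request:
{"op": "arm_command", "data": {"motion": [[91.8, 39.5, -7.5, 1, 0, 0, 0], [91.8, 39.5, -7, 1, 0, 0, 0], [91.8, 39.5, -7, 1, 0, 0, 0], [91.8, 39, -7, 0, 0, 0, 0], [91.8, 0, 0, 0, 0, 0, 0]]}}

```text
clock: 12.3
position: [0.4253, -0.3067, 0.2304]
ee_rot: [1.281, 1.09, -1.076]
force: [-0.3, 0.3, -0.4]
width: 0.999
```

Run:
```python
from h import *
plan([.453,-.307,.076],-90,10,n=1)
```

```text
clock 12.3 grasp now [ 0.4521 -0.306   0.0737] rot [-0.4  0.2 -0.3] F [-0.3  0.3 -0.4] w 91.7
[-2.1, 0.5, 0.3] [0.4, -0.2, 0.3]
```

Request:
{"op": "arm_command", "data": {"motion": [[91.8, -2, 0.5, 0, 0, 0, 0], [40, 0, 0, 0, 0, 0, 0], [40, 0, 0, 0, 0, 0, 0], [40, 0, 0, 0, 0, 0, 0], [40, 0, 0, 0, 0, 0, 0]]}}

```text
clock: 12.92
position: [0.426, -0.3084, 0.2351]
ee_rot: [1.282, 1.082, -1.075]
force: [-0.6, 0.2, 1.2]
width: 0.618
```

Request:
{"op": "arm_command", "data": {"motion": [[40, 0, 0, 0, 0, 0, 0], [40, 0, 0, 0, 0, 0, 0], [40, 0, 0, 0, 0, 0, 0]]}}

```text
clock: 13.3
position: [0.4261, -0.3083, 0.2349]
ee_rot: [1.282, 1.082, -1.075]
force: [-1.0, 1.7, 2.6]
width: 0.535
```

Run:
```python
from h import *
plan([.453,-.306,.26],-90,10,n=4)
```

```text
clock 13.3 grasp now [ 0.4537 -0.3082  0.0784] rot [-0.4  0.   0. ] F [-1.   1.7  2.6] w 49.1
[-44.7, 7.7, -0.5] [0.1, -0.0, -0.0]
[-44.7, 7.7, -0.6] [0.1, -0.0, -0.0]
[-44.8, 7.7, -0.6] [0.1, -0.0, -0.0]
[-44.8, 7.7, -0.6] [0.1, -0.0, -0.0]
```

Request:
{"op": "arm_command", "data": {"motion": [[40, -30, 5, 0, 0, 0, 0], [40, -50, 9, 0, 0, 0, 0], [40, -50, 9, 0, 0, 0, 0], [40, -50, 8, 0, 0, 0, 0]]}}

```text
clock: 13.8
position: [0.4248, -0.3083, 0.4188]
ee_rot: [1.282, 1.083, -1.076]
force: [1.5, -0.5, -2.4]
width: 0.535
```

Run:
```python
from h import *
plan([.5025,-.036,.262],-22.1,10,n=8)
```

```text
clock 13.8 grasp now [ 0.4523 -0.3082  0.2622] rot [ 66.5 -11.8  -0.1] F [ 1.5 -0.5 -2.4] w 49.2
[1.5, 8.5, -30.8] [-8.3, 1.5, 0.0]
[2.3, 12.8, -29.2] [-8.3, 1.5, 0.0]
[3.0, 16.9, -27.0] [-8.3, 1.5, 0.0]
[3.6, 20.6, -24.1] [-8.3, 1.5, 0.0]
[4.2, 23.9, -20.8] [-8.3, 1.5, 0.0]
[4.7, 26.6, -17.0] [-8.3, 1.5, 0.0]
[5.1, 28.8, -12.9] [-8.3, 1.5, 0.0]
[5.4, 30.4, -8.4] [-8.3, 1.5, 0.0]
```

Request:
{"op": "arm_command", "data": {"motion": [[40, 1.5, 8.5, -31, -8.3, 1.5, 0], [40, 2.5, 13, -29, -8.3, 1.5, 0], [40, 3, 17, -27, -8.3, 1.5, 0], [40, 3.5, 20.5, -24, -8.3, 1.5, 0], [40, 4, 24, -21, -8.3, 1.5, 0]]}}

```text
clock: 14.42
position: [0.4674, -0.1532, 0.4173]
ee_rot: [0.765, 1.401, -0.508]
force: [0.5, -0.1, -2.5]
width: 0.539
```

Request:
{"op": "arm_command", "data": {"motion": [[40, 4.5, 26.5, -17, -8.3, 1.5, 0], [40, 5, 29, -13, -8.3, 1.5, 0], [40, 5.5, 30.5, -8.5, -8.3, 1.5, 0], [40, 0, 0, 0, 0, 0, 0], [40, 0, 0, 0, 0, 0, 0]]}}

```text
clock: 15.05
position: [0.4925, -0.062, 0.4177]
ee_rot: [0.439, 1.515, -0.167]
force: [-0.6, -0.5, -2.0]
width: 0.538
```

Run:
```python
from h import *
fr,W=cloud("wrist");held(W,fr,True);tray(W,fr)
plan([.502,-.0353,.15],-22.1,10,n=3)
```

```text
held 8065 ztop 0.02932978143656506 slope [-0.03542325  0.01332541] circle ((0.001370487967506051, -0.0011832815362140536), 0.022517748177051544)
tray 506 ((0.5048841238021851, -0.027304351329803467), (0.045957449823617935, 0.06231334060430527), 67.8947525024414)
clock 15.1 grasp now [ 0.5025 -0.0363  0.2613] rot [0.3 0.2 0.1] F [ 0.1 -0.9 -1. ] w 49.3
[36.6, -6.2, -0.3] [-0.1, -0.1, -0.0]
[36.6, -6.2, -0.4] [-0.1, -0.1, -0.0]
[36.6, -6.1, -0.4] [-0.1, -0.1, -0.0]
```

Request:
{"op": "arm_command", "data": {"motion": [[40, 36.5, -6, -0.8, 0, 0, 0], [40, 36.5, -6, -0.8, 0, 0, 0], [40, 36.5, -5.5, -0.8, 0, 0, 0], [40, 0, 0, 0, 0, 0, 0], [40, 0, 0, 0, 0, 0, 0]]}}

```text
clock: 15.72
position: [0.4914, -0.059, 0.3084]
ee_rot: [0.439, 1.513, -0.166]
force: [0.6, 0.4, -1.8]
width: 0.539
```

Run:
```python
from h import *
fr,W=cloud("wrist");held(W,fr,True)
cv2.imwrite("pics/w5.png",fr[:,:,::-1])
plan([.5013,-.0347,.0925],-22.1,10,n=4)
```

```text
held 8061 ztop 0.029044046612436564 slope [-0.03286569  0.0132014 ] circle ((0.0008956169476732612, -0.0015522583853453398), 0.022491591051220894)
clock 15.78 grasp now [ 0.502  -0.0329  0.1523] rot [0.1 0.  0.2] F [ 0.   0.1 -1.9] w 49.5
[14.6, -3.0, -0.0] [-0.0, -0.0, -0.0]
[14.6, -3.0, -0.0] [-0.0, -0.0, -0.0]
[14.6, -3.0, -0.0] [-0.0, -0.0, -0.0]
[14.6, -3.0, -0.0] [-0.0, -0.0, -0.0]
```

View pics/w5.png

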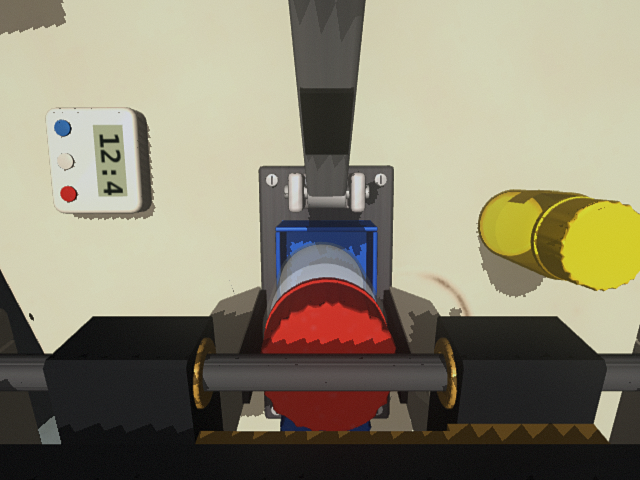

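The red bottle is held over the rear bay: cap at (328,340), bay opening at (326,260), laterally centred. I go down now.

Request:
{"op": "arm_command", "data": {"motion": [[40, 14.5, -3, 0, 0, 0, 0], [40, 14.5, -3, 0, 0, 0, 0], [40, 14.5, -3, 0, 0, 0, 0], [40, 13.5, -3, 0, 0, 0, 0], [40, 0, 0, 0, 0, 0, 0]]}}

```text
clock: 16.4
position: [0.4902, -0.0603, 0.2479]
ee_rot: [0.438, 1.515, -0.166]
force: [2.2, -0.7, -3.0]
width: 0.538
```

Run:
```python
from h import *
plan([.5013,-.0347,.0885],-22.1,10,n=1)
```

```text
clock 16.4 grasp now [ 0.5002 -0.0343  0.0914] rot [0.1 0.2 0.1] F [ 2.2 -0.7 -3. ] w 49.4
[2.8, -0.3, 0.6] [-0.1, -0.2, -0.1]
```

Request:
{"op": "arm_command", "data": {"motion": [[40, 1.5, 0, 0.5, 0, 0, 0], [40, 1, 0, 0, 0, 0, 0], [40, 0, 0, 0, 0, 0, 0], [40, 0, 0, 0, 0, 0, 0]]}}

```text
clock: 16.9
position: [0.4906, -0.0596, 0.2467]
ee_rot: [0.438, 1.514, -0.165]
force: [0.9, -1.3, -2.0]
width: 0.537
```

Request:
{"op": "arm_command", "data": {"motion": [[40, 1, 0, 0, 0, 0, 0], [40, 0.5, 0, 0, 0, 0, 0], [40, 0, 0, 0, 0, 0, 0]]}}

```text
clock: 17.27
position: [0.4908, -0.0592, 0.2458]
ee_rot: [0.439, 1.514, -0.164]
force: [-2.9, 0.4, 9.0]
width: 0.538
```

Request:
{"op": "arm_command", "data": {"motion": [[40, -0.3, 0, 0, 0, 0, 0], [75, 0, 0, 0, 0, 0, 0], [75, 0, 0, 0, 0, 0, 0], [75, 0, 0, 0, 0, 0, 0], [75, 0, 0, 0, 0, 0, 0]]}}

```text
clock: 17.9
position: [0.4908, -0.0595, 0.2453]
ee_rot: [0.438, 1.514, -0.165]
force: [1.0, 0.1, -0.2]
width: 0.81
```

Run:
```python
from h import *
fr,W=cloud("wrist");held(W,fr,True)
plan([.502,-.0353,.245],-22.1,10,n=3)
```

```text
held 8125 ztop 0.029663411733054316 slope [-0.01123965  0.00212286] circle ((-0.0008887831936590374, -0.00042064336594194174), 0.022487759590148926)
clock 17.95 grasp now [ 0.5008 -0.0335  0.0888] rot [0.1 0.2 0.1] F [ 0.4 -0.7  0.1] w 75.2
[-51.3, 8.8, 0.3] [-0.0, -0.1, -0.0]
[-51.3, 8.8, 0.3] [-0.0, -0.1, -0.0]
[-51.3, 8.8, 0.4] [-0.0, -0.1, -0.0]
```

Request:
{"op": "arm_command", "data": {"motion": [[75, -51, 9, 0, 0, 0, 0], [75, -51, 9, 0, 0, 0, 0], [75, -56, 9.5, 0, 0, 0, 0], [0, -56, 9.5, 0, 0, 0, 0], [0, -40, 7, 0, 0, 0, 0]]}}

```text
clock: 18.58
position: [0.4908, -0.0612, 0.5059]
ee_rot: [0.438, 1.512, -0.165]
force: [0.7, 0.3, -1.6]
width: 0.65
```

```bash
cat >> h.py <<'E'
C=np.array([.4907,-.0630]);TH=np.radians(67.9);EX=np.array([np.cos(TH),np.sin(TH)])
def pt(u,z): return np.r_[C+EX*u,z]
E
python3 - <<'E'
from h import *
print(pt(.215,.34),pt(0.0995,.277),pt(-.0895,.132))
plan(pt(.215,.345),-22.1,0,n=5,L=.178)
for t in("bar_tab","bar_hinge"): get_image("side");print([(np.round(r["point"],4),round(r["p"],2)) for r in pinpoint("side",t)[:2]])
fr,W=cloud("side");H=hsv(fr);d=W[...,:2]-C;U=d@EX;V=d@np.array([-EX[1],EX[0]]);Z=W[...,2]
m=((H[...,0]<8)|(H[...,0]>172))&(H[...,1]>120)&(Z>.2)&(Z<.33)&(U>.1)&(U<.22)&(abs(V)<.04)
print("tab",m.sum(),np.round([U[m].min(),U[m].max(),V[m].min(),V[m].max(),Z[m].min(),Z[m].max()],4))
fr,W=cloud("wrist");X,Y,Z=W[...,0],W[...,1],W[...,2]
for x,y in((.5,-.035),(.479,-.091)):
    m=(abs(X-x)<.03)&(abs(Y-y)<.026)&(abs(Z-.117)<.006)
    if m.sum(): print(m.sum(),np.median(Z[m]),cv2.minEnclosingCircle(np.c_[X[m],Y[m]].astype(np.float32)))
E
```

```text
[0.57158822 0.13620366 0.34      ] [0.52813431 0.0291896  0.277     ] [ 0.45702793 -0.14592431  0.132     ]
clock 18.57 grasp now [ 0.5025 -0.032   0.3307] rot [ 0.1  0.  10.2] F [ 0.7  0.3 -1.6] w 59.7
[4.2, 42.6, 0.0] [-0.0, -0.0, -2.0]
[2.7, 42.7, 0.1] [-0.0, -0.0, -2.0]
[1.1, 42.8, 0.1] [-0.0, -0.0, -2.0]
[-0.4, 42.8, 0.1] [-0.0, -0.0, -2.0]
[-1.9, 42.7, 0.1] [-0.0, -0.0, -2.0]
[(array([0.5548, 0.0973, 0.2827]), 0.86), (array([ 0.5021, -0.0366,  0.015 ]), 0.41)]
[(array([0.5275, 0.0175, 0.1296]), 0.68)]
tab 111 [ 0.1613  0.1812 -0.0118  0.0166  0.2687  0.2994]
1745 0.11765128634275557 ((0.49951764941215515, -0.034235019236803055), 0.022631533443927765)
1680 0.118014368136649 ((0.47808119654655457, -0.0916798785328865), 0.022764837369322777)
```

Request:
{"op": "arm_command", "data": {"motion": [[0, 4, 42.5, 0, 0, 0, -2], [0, 2.5, 42.5, 0, 0, 0, -2], [0, 1, 43, 0, 0, 0, -2], [0, -0.5, 43, 0, 0, 0, -2], [0, -2, 42.5, 0, 0, 0, -2]]}}

```text
clock: 19.5
position: [0.5719, 0.1375, 0.5193]
ee_rot: [0.304, 1.555, -0.304]
force: [-0.0, 0.9, 0.7]
width: 0.002
```

Run:
```python
from h import *
plan(pt(.215,.268),-22.1,0,n=2,L=.178)
```

```text
clock 19.5 grasp now [0.5709 0.1377 0.3413] rot [ 0.1  0.3 -0.1] F [-0.   0.9  0.7] w 0.2
[36.6, -0.6, 0.3] [-0.0, -0.2, 0.0]
[36.6, -0.7, 0.2] [-0.0, -0.2, 0.0]
```

Request:
{"op": "arm_command", "data": {"motion": [[0, 36.5, 0, 0, 0, 0, 0], [0, 36.5, 0, 0, 0, 0, 0], [0, 0, -15, 0, 0, 0, 0], [0, 0, -25, 0, 0, 0, 0], [0, 0, -25, 0, 0, 0, 0]]}}

```text
clock: 20.12
position: [0.5465, 0.0741, 0.4497]
ee_rot: [0.308, 1.549, -0.301]
force: [1.1, 2.1, 1.4]
width: 0.003
```

Run:
```python
from h import *
plan(pt(.0995,.277),-22.1,0,n=2,L=.178)
c=lambda th,r:(85-r*np.cos(th)+5*np.sin(th)+9.5,127+r*np.sin(th)+5*np.cos(th))
p=(99.5,277)
for th,r in zip(np.linspace(1.57,0,11)[1:],np.linspace(150,185,11)[1:]):
    q=c(th,r);print(round(th,2),np.round(q,1),"dx",round(p[1]-q[1],1),"dy",round(q[0]-p[0],1));p=q
```

```text
clock 20.12 grasp now [0.5466 0.0748 0.2717] rot [0.1 0.  0.2] F [1.1 2.1 1.4] w 0.2
[-2.8, -24.2, -0.0] [-0.1, -0.0, -0.1]
[-2.7, -24.3, -0.0] [-0.1, -0.0, -0.1]
1.41 [ 75.3 279.4] dx -2.4 dy -24.2
1.26 [ 50.6 277.8] dx 1.5 dy -24.7
1.1 [ 26.  272.2] dx 5.6 dy -24.6
0.94 [  2.1 262.6] dx 9.7 dy -23.9
0.78 [-20.5 248.9] dx 13.6 dy -22.5
0.63 [-40.9 231.5] dx 17.4 dy -20.5
0.47 [-58.7 210.6] dx 20.9 dy -17.8
0.31 [-73.3 186.7] dx 23.9 dy -14.5
0.16 [-84.  160.3] dx 26.4 dy -10.7
0.0 [-90.5 132. ] dx 28.3 dy -6.5
```

Pushing as expected, with about 2 N.

Request:
{"op": "arm_command", "data": {"motion": [[0, -3, -24, 0, 0, 0, 0], [0, -3, -24, 0, 0, 0, 0], [0, -2.5, -24, 0, 0, 0, 0], [0, 1.5, -24.5, 0, 0, 0, 0], [0, 0, 0, 0, 0, 0, 0]]}}

```text
clock: 20.75
position: [0.5094, -0.0159, 0.4553]
ee_rot: [0.309, 1.551, -0.305]
force: [0.9, 0.1, 0.8]
width: 0.006
```

Run:
```python
from h import *
s=arm.observe()
plan(pt(.0021,.2626),-22.1,0,n=2,L=.178)
plan(pt(.026,.2722),-22.1,0,n=1,L=.178)
get_image("side");print([(np.round(r["point"],4),round(r["p"],2)) for r in pinpoint("side","bar_tab")[:2]])
```

```text
clock 20.75 grasp now [ 0.5091 -0.0155  0.2773] rot [0.3 0.1 0.1] F [0.9 0.1 0.8] w 0.6
[7.3, -24.3, 0.4] [-0.2, -0.1, -0.0]
[7.4, -24.3, 0.3] [-0.2, -0.1, -0.0]
clock 20.75 grasp now [ 0.5091 -0.0155  0.2773] rot [0.3 0.1 0.1] F [0.9 0.1 0.8] w 0.6
[5.1, -24.7, 0.6] [-0.3, -0.1, -0.1]
[(array([ 0.5016, -0.0339,  0.2933]), 0.87), (array([ 0.4933, -0.0682, -0.0013]), 0.58)]
```

Request:
{"op": "arm_command", "data": {"motion": [[0, 5.5, -24.5, 0.5, 0, 0, 0], [0, 9.5, -24, 0, 0, 0, 0], [0, 13.5, -22.5, 0, 0, 0, 0], [0, 17.5, -20.5, 0, 0, 0, 0], [0, 0, 0, 0, 0, 0, 0]]}}

```text
clock: 21.48
position: [0.4759, -0.0981, 0.4077]
ee_rot: [0.306, 1.554, -0.303]
force: [-0.3, 0.5, 0.6]
width: 0.007
```

Run:
```python
from h import *
plan(pt(-.0587,.2106),-22.1,0,n=1,L=.178)
plan(pt(-.0905,.150),-22.1,0,n=3,L=.178)
get_image("side");print([(np.round(r["point"],4),round(r["p"],2)) for r in pinpoint("side","bar_tab")[:2]])
```

```text
clock 21.48 grasp now [ 0.4751 -0.0976  0.2297] rot [0.1 0.3 0.1] F [-0.3  0.5  0.6] w 0.7
[19.1, -20.6, 0.7] [-0.1, -0.3, -0.1]
clock 21.48 grasp now [ 0.4751 -0.0976  0.2297] rot [0.1 0.3 0.1] F [-0.3  0.5  0.6] w 0.7
[26.6, -17.5, 0.4] [-0.0, -0.1, -0.0]
[26.6, -17.5, 0.3] [-0.0, -0.1, -0.0]
[26.6, -17.5, 0.2] [-0.0, -0.1, -0.0]
[(array([ 0.4702, -0.1147,  0.2299]), 0.58), (array([0.3823, 0.0939, 0.0107]), 0.45)]
```

Request:
{"op": "arm_command", "data": {"motion": [[0, 19, -20.5, 0.5, 0, 0, 0], [0, 24, -14.5, 0, 0, 0, 0], [0, 26.5, -11, 0, 0, 0, 0], [0, 16, -5, 0, 0, 0, 0], [0, 0, 0, 0, 0, 0, 0]]}}

```text
clock: 22.2
position: [0.4577, -0.1442, 0.3226]
ee_rot: [0.305, 1.554, -0.301]
force: [0.1, -0.6, 1.0]
width: 0.005
```

Run:
```python
from h import *
plan(pt(-.0905,.132),-22.1,0,n=2,L=.178)
get_image("side");print([(np.round(r["point"],4),round(r["p"],2)) for r in pinpoint("side","bar_tab")[:2]])
```

```text
clock 22.2 grasp now [ 0.4571 -0.1435  0.1446] rot [0.  0.3 0.1] F [ 0.1 -0.6  1. ] w 0.5
[6.3, -1.5, 0.0] [-0.0, -0.1, -0.1]
[6.3, -1.5, 0.0] [-0.0, -0.1, -0.1]
[(array([ 0.4539, -0.1429,  0.1387]), 0.62)]
```

Request:
{"op": "arm_command", "data": {"motion": [[0, 0, -4, 0, 0, 0, 0], [0, 5, 0, 0, 0, 0, 0], [0, 5, 0, 0, 0, 0, 0], [0, 3, 0, 0, 0, 0, 0], [0, 0, 0, 0, 0, 0, 0]]}}

```text
clock: 22.92
position: [0.4558, -0.1487, 0.3101]
ee_rot: [0.306, 1.552, -0.302]
force: [-1.6, 0.5, 7.3]
width: 0.006
```

Request:
{"op": "arm_command", "data": {"motion": [[0, 1, 0, 0, 0, 0, 0], [0, 0, 0, 0, 0, 0, 0], [0, 0, 0, 0, 0, 0, 0]]}}

```text
clock: 23.3
position: [0.4558, -0.1487, 0.3098]
ee_rot: [0.306, 1.552, -0.301]
force: [-4.6, 1.3, 17.1]
width: 0.006
```

The bar is firm against its stop: the force rose to 17 N for 0.3 mm of travel, with the tip at 132 mm. I retreat upward and check.

Request:
{"op": "arm_command", "data": {"motion": [[0, -20, 0, 0, 0, 0, 0], [0, -50, 0, 0, 0, 0, 0], [0, -55, 0, 0, 0, 0, 0], [0, -55, 0, 0, 0, 0, 0], [0, 0, 0, 0, 0, 0, 0]]}}

```text
clock: 23.92
position: [0.4569, -0.1495, 0.4928]
ee_rot: [0.306, 1.545, -0.301]
force: [0.6, -0.1, -0.6]
width: 0.006
```

Run:
```python
from h import *
fr,W=cloud("wrist");fs,Ws=cloud("side")
for n,f,w in(("wrist",fr,W),("side",fs,Ws)):
    H=hsv(f);d=w[...,:2]-C;U=d@EX;V=d@np.array([-EX[1],EX[0]]);Z=w[...,2];red=((H[...,0]<8)|(H[...,0]>172))&(H[...,1]>120)
    m=red&(U<-.07)&(U>-.13)&(abs(V)<.03)&(Z>.1)&(Z<.2)
    if m.sum(): print(n,"tab",m.sum(),np.round([np.median(U[m]),np.median(V[m]),U[m].min(),U[m].max(),*np.percentile(Z[m],[5,50,90,95])],4))
    k=(abs(V)<.006)&(U>-.06)&(U<.07)&(Z>.122)&(Z<.15)
    if k.sum()>9: print(n,"bar fit",k.sum(),np.polyfit(U[k],Z[k],1))
for t in["bottle_red_mid","bottle_blue_mid","big_bottle_blue_mid","beaker_mid","flask_mid","timer_mid","bar_tab"]: print(t,[(np.round(r["point"],3).tolist(),round(r["p"],2)) for r in pinpoint("side",t)[:3]])
a=cv2.resize(fr,(400,300));b=cv2.resize(fs[160:310,260:460],(800,600));b[:150,:200]=cv2.resize(fr,(200,150))
cv2.imwrite("pics/end.png",b[:,:,::-1]);print(arm.observe()["force"],arm.observe()["position"])
```

```text
wrist tab 1075 [-8.970e-02  1.000e-04 -1.053e-01 -7.400e-02  1.308e-01  1.322e-01
  1.332e-01  1.335e-01]
wrist bar fit 2609 [-0.00113333  0.13226222]
side tab 84 [-0.0869  0.0027 -0.1023 -0.0705  0.1287  0.1322  0.1338  0.1348]
side bar fit 164 [-1.00430221e-04  1.32479208e-01]
bottle_red_mid [([0.496, -0.032, 0.064], 0.87), ([0.545, 0.294, 0.056], 0.63)]
bottle_blue_mid [([0.477, -0.089, 0.066], 0.79), ([0.641, -0.057, 0.054], 0.6)]
big_bottle_blue_mid [([0.53, -0.3, 0.057], 0.63)]
beaker_mid [([0.682, -0.273, 0.04], 0.77)]
flask_mid [([0.544, 0.295, 0.054], 0.76)]
timer_mid [([0.386, 0.095, 0.012], 0.84), ([0.478, -0.088, 0.068], 0.31)]
bar_tab [([0.383, 0.095, 0.01], 0.71), ([0.456, -0.14, 0.13], 0.63)]
[0.35282371 0.37257819 0.22994542] [ 0.4560984  -0.14920497  0.48806614]
```

View pics/end.png

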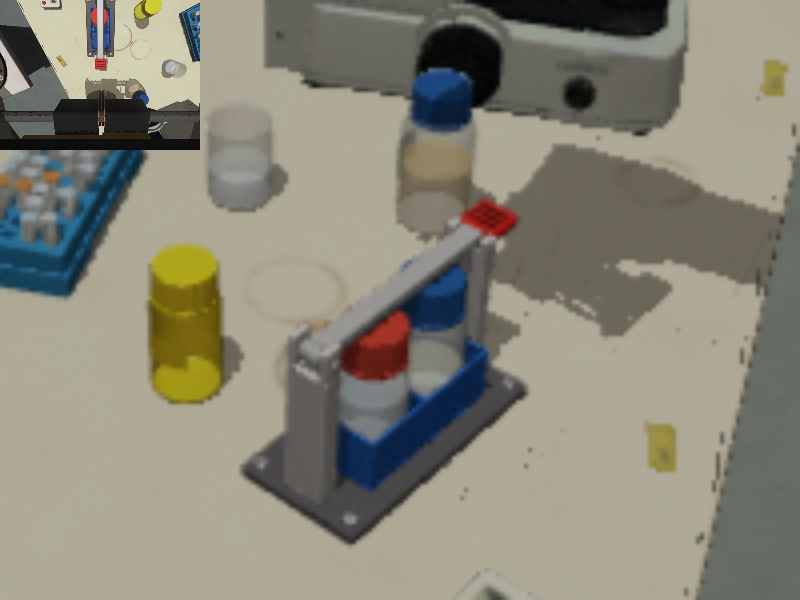

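The last picture shows both bottles upright in the bays (red cap at (375,340), blue at (440,295)). The bar lies level, with its tab at (490,217) past the catch. The bystanders are unmoved and the arm is clear, so I hand in.

```bash
python3 -c "
from cell import arm
print(arm.sign_off())"
```

```text
the job is handed in; nothing more can be done
None
```

The job is done and handed in at about 24 s on the clock, well under the 72 s limit. The blue-cap bottle is in the front bay and the red-cap bottle in the rear bay. The hold-down bar is closed over both.

- **Bottles:** after release the cap tops measured 118 mm above the worktop, against 117 mm expected. Both are upright and within about 3 mm of their bay centres.
- **Bar:** its top is level at 132 mm, with a fitted slope of about 0.001 rad or less. The tab is at x = -90 mm in the cradle frame, past the catch. Pressing on it met a firm stop, with the force rising to 17 N for 0.3 mm of travel.
- **Bystanders:** the flask, beaker, timer and larger bottle were all within network accuracy of their starting positions. In the last picture the yellow look-alike stands upright and looks undisturbed.
- **Forces:** the highest reading I saw at the end of a move was 27 N, as the blue bottle touched the bay floor. Nothing was touching the arm at hand-in.
- **Disagreements:** a few low-confidence network reports were wrong, such as naming the timer as the bar tab, and I ignored them. The side and wrist cameras differed by up to 5 mm, so I used the wrist camera for grasping and placing. Depth fits gave a 1–2 degree slope on the caps, which I judged to be measurement bias.

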